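# Press the eye set home in its case, in packing order

## Robot

A 7-joint arm with a two-finger parallel gripper is mounted at the origin on the work surface. World frame = base frame: x ahead of the robot, y to its left, z up, the work surface at z = 0. Lengths are in mm, angles in rad, forces in N, time in s.
With the tool pointing down it reaches from about 400 to 925 mm from the base axis. Payload 4.1 kg.
Tool frame: the origin (TCP) lies midway between the tips of the shut fingers; the grasp point (between the pads) lies 19 mm behind it (r.pinch_z is the distance from the TCP to the grasp point, in mm); z points along the fingers, y is the direction in which the jaws open and shut (so a half turn about z gives the same grasp; the last joint's range is limited). The gripper opens to 85 mm and grips with 20 to 120 N. Pads are 22 mm wide; open, the fingers measure 114 mm over their backs; the gripper's body (76 mm by 85 mm) begins 54 mm behind the grasp point. The pads swing forward as they close: fully open they stand 13 mm farther back than shut.
Start: joints at [1.115, 0.398, 0.045, 1.537, -0.019, 1.207, -0.051], TCP at [227.069, -609.084, 231.347] pointing down, gripper open.
Joint ranges: [-2.82, 2.82], [-0.49, 2.23], [-1.37, 1.46], [0, 2.46], [-1.36, 4.5], [0.23, 2], [-2.94, 2.94]. Speed limits (rad/s): [2.57, 2.57, 3.14, 3.14, 3.14, 3.14, 3.14].

## Interface

Orientations are given as a rotation vector (axis times angle).
In Python, from plant import monitor, cams, ticket, r gives the robot as it stands.
- The arm moves only by the tool step_arm, never from a script. Its argument "series" is a list of rows, each a list of 4 numbers: the shift along the tool's x, y, z in mm, then the turn about the tool's z in rad. A call has 1 to 20 rows; each row is the pose to reach, as a shift and turn from the pose commanded when the call began, along the tool's axes at that moment; what a row does not reach only later rows make up. A row lasts 1/12 s, in which the tool goes at most 41.7 mm and 7.16 degrees, less where a joint would pass 70% of its speed; a pose out of reach is approached as far as the arm can. A call with a gripper value outside its range is refused whole. "gripper" is the closure, from 0 (fully open) to 1 (shut), set as the call begins (left out, the last holds). The fingers move at their own pace and stop on an object; "grip_force" is the grip in N (left out, the last holds). Time passes only in rows, so rows that repeat a pose let the fingers close. It gives the time, the measured TCP pose, the force and the opening at its end, in the units of the state.
- monitor.sense(): the state, without advancing time (a new reading comes with each control period).
- cams.get_image(name): name is "scene" or "top" or "wrist"; returns the picture (480x640x3 uint8, red, green, blue); there is no depth.
- cams.camera_model(name): a dict with "camera_matrix" (3x3 intrinsics, pixels), "k1" (the pictures are not rectified: a ray, as slopes to the right and down, at radius r is drawn at 1 + k1 r^2 times it, then the intrinsics apply), "pose" (4x4, takes a point from camera to world coordinates); the wrist camera has in their place "T_tool_cam" (4x4, takes a point from camera to tool coordinates, whose origin is the TCP and whose axes are the flange's). Camera axes: x right, y up, looking along -z (the intrinsics and any distortion apply to the point x, -y, -z); pixel columns grow to the right and rows downward; lengths in mm; the calibration is good to about 2 mm. A picture is of the moment at which its call begins: read the wrist's pose just before it. camera_model takes no time and is no camera call.
- ticket.job_done(): hands the job in, once; it reports no verdict.
The state is a dict: "t": time; "q": joint angles; "qvel": joint speeds; "joint_efforts": joint torques, N m; "eef_pos": TCP position; "tool_rot": TCP orientation; "contact_force": force on the tool from outside, world axes, zero at the start; "moment": the same for the moment, N m; "opening": finger opening in mm.
Only numpy, scipy, OpenCV 4.12 (cv2) and the standard library are available. Lean on these libraries where they do the work, as an engineer would, in place of code of your own. Each camera call takes 0.05 s, during which the arm holds its last target.

## Task

The eye instruments lie loosely on the silicone saddles of the open steel case. Without gripping or lifting anything, press each one lightly with the fingertips at the middle of its handle, between the saddles, until it has gone fully down in its saddles: first the caliper, then the lens loop, last the iris hook. Leave everything else where it lies.

Things in the scene. Friction and masses are not known exactly. Their poses are not given: they have to be found in the camera images.
- case: Fixed open stainless case, 200 mm (x) by 160 mm (y), walls 26 mm high, 3 mm thick, floor 3 mm thick with small silicone pegs; its lid is folded back onto the counter on its +x side. Origin: underside centre, on the counter; z up. Three rows along x, at y = -46, 0, +46 mm, each hold one instrument, handle middle near x = +20 mm; which lies in which row varies.
- saddles (a point): Point on the case floor (3 mm above the counter) under the middle of the middle row. In each row two grey silicone saddles, 38 mm either side of the handle middle and 13 mm long, carry the instrument. The pair slides straight down 6 mm to a firm stop against about 2.5 N of friction and stays there: no spring-back. Pegs and saddle lips never stand above the handle's start height.
- caliper_spot (a point): Slim titanium caliper lying along the case's x axis: flat square-section bar 104 x 6 x 6 mm, 18 g, with two thin sideways jaws (29 mm, to +y) and a square slider at its +x end. This point: on its handle's top face, half-way between its two saddles, where to press. 22 mm above the counter at the start, 16 mm when home.
- loop_spot (a point): Steel lens loop lying along the case's x axis: round 6 mm handle 92 mm long, 18 g, ending at +x in an oval wire loop 26 by 20 mm. This point: on its handle's top face, half-way between its two saddles, where to press. 22 mm above the counter at the start, 16 mm when home.
- hook_spot (a point): Titanium iris hook lying along the case's x axis: round 6 mm handle 92 mm long, 18 g, dark grip rings near its +x end, then a taper to a thin 16 mm wire with a tiny hooked tip. This point: on its handle's top face, half-way between its two saddles, where to press. 22 mm above the counter at the start, 16 mm when home.
- magnifier: Glass magnifier lens in a chrome ring, 42 mm across, 8 mm thick, lying loose on the case floor at its -x end; leave it. Origin: centre of its underside.
- forceps: Steel forceps, 108 mm long, 5 mm high, lying on the counter near the case's -y side; leave them. Origin: underside centre.
- pot: Small grey pot with white cap, 32 mm across, 30 mm tall, on the counter near the case's +y side; leave it. Origin: underside centre.
- lubricant: White plastic bottle, 52 mm across, 140 mm tall, well to the left; leave it. Origin: underside centre.
- tape: Roll of paper tape, 100 mm across, 19 mm high, well to the right; leave it. Origin: underside centre.
- bowl: Steel bowl, 120 mm across, 45 mm high, well to the right; leave it. Origin: underside centre.
- pouches: Cardboard pouch box 130 x 90 x 50 mm, far left; leave it. Origin: underside centre.
- caliper: The caliper itself; origin on its underside at the middle of its handle, 6 mm below its spot.
- loop: The lens loop itself; origin on its underside at the middle of its handle, 6 mm below its spot.
- hook: The iris hook itself; origin on its underside at the middle of its handle, 6 mm below its spot.

How it is judged (in metres and radians):
On the way, in this order (a step that is already met when the one before it is completed fails the run):
1. the caliper is pressed home (z of caliper_spot in the frame of case below 0.0185 m), for 0.1 s.
2. the lens loop is pressed home (z of loop_spot in the frame of case below 0.0185 m), for 0.1 s.
3. the iris hook is pressed home (z of hook_spot in the frame of case below 0.0185 m), for 0.1 s.
At the end, for the whole second after the job is handed in: Caliper, lens loop and iris hook each lie home in their saddles: the top of each handle within 2.5 mm of fully down (below 18.5 mm above the counter), level within 0.08 rad, within 13 mm of where it lay, at rest (z of each of caliper_spot, loop_spot, hook_spot in the frame of case below 0.0185 m and angle between each of caliper, loop, hook's own z axis and vertical below 0.08 rad and distance of each of caliper_spot, loop_spot, hook_spot from where it was at the start of the episode below 0.0135 m and linear speed of each of caliper, loop, hook below 0.01 m/s); the robot touches nothing.
It fails at once if an instrument is pressed in (2.5 mm) before the one that comes before it is home ((z of loop_spot in the frame of case below 0.0195 m and not (z of caliper_spot in the frame of case below 0.0185 m)) or (z of hook_spot in the frame of case below 0.0195 m and not (z of caliper_spot in the frame of case below 0.0185 m)) or (z of hook_spot in the frame of case below 0.0195 m and not (z of loop_spot in the frame of case below 0.0185 m))).
It fails at once if an instrument is lifted more than 6 mm above where it lay (z of any of caliper_spot, loop_spot, hook_spot in the frame of case above 0.028 m).
It fails at once if an instrument is shoved more than about 12 mm out of place (distance of any of caliper_spot, loop_spot, hook_spot from where it was at the start of the episode above 0.0135 m).
It fails at once if an instrument or the case is pressed harder than 20 N (contact force between any of the fingers, the arm and caliper above 20 N or contact force between any of the fingers, the arm and loop above 20 N or contact force between any of the fingers, the arm and hook above 20 N or contact force between any of the fingers, the arm and case above 20 N).
It fails at once if the magnifier, forceps, pot, bottle, tape roll, bowl or pouch box is moved more than 10 mm (distance of any of magnifier, forceps, pot, lubricant, tape, bowl, pouches from where it was at the start of the episode above 0.01 m).
It also fails if it takes over 48 s, if anything falls off the work surface, if the arm or the gripper's body presses on something with over 40 N, if the wrist force passes 120 N, or if a joint passes its speed limit or range.

## Working session

There is one attempt and no reset: what is moved stays moved. The work goes in short steps, Python scripts to look and compute and a tool call to move; the robot and the scene stay as the last step left them, time stands still between calls to the robot, and variables do not carry over. Pictures are saved under pics/ and viewed, and the job is handed in when it is done.

Besides the shell and the picture viewer there is one more tool, called after "Request:" in YAML: its name, and indented under it one key for each argument. step_arm: Moves the arm, as the interface text tells. Its arguments: {"type":"object","properties":{"series":{"type":"array","items":{"type":"array","items":{"type":"number"}}},"gripper":{"type":"number"},"grip_force":{"type":"number"}},"required":["series"]}

```bash
mkdir -p pics; ls; python3 - <<'E'
from plant import monitor, cams, ticket, r
import cv2,numpy as np
np.set_printoptions(precision=4,suppress=True)
s=monitor.sense();print(s)
for n in ["scene","top","wrist"]:
    im=cams.get_image(n);cv2.imwrite(f"pics/{n}0.png",im[:,:,::-1]);print(n,cams.camera_model(n))
E
```

```text
pics
{'t': 0.0, 'q': array([ 1.115 ,  0.3992,  0.045 ,  1.5379, -0.0187,  1.2069, -0.0507]), 'qvel': array([ 0.0002, -0.0016,  0.0005,  0.0006, -0.0007,  0.0007, -0.0022]), 'joint_efforts': array([  0.0008, -47.5121,   1.3653, -25.4219,   0.0116,   0.0095,
        -0.    ]), 'eef_pos': array([ 226.8121, -608.4502,  230.2543]), 'tool_rot': array([-3.0898, -0.5572,  0.0007]), 'contact_force': array([ 0.753 , -0.1869, -0.6558]), 'moment': array([0.0008, 0.0556, 0.0515]), 'opening': 85.6318509790527}
scene {'camera_matrix': array([[467.2858,   0.    , 318.6715],
       [  0.    , 467.2858, 236.2221],
       [  0.    ,   0.    ,   1.    ]]), 'k1': -0.08022779636100436, 'pose': array([[  -0.8758,   -0.3885,    0.2865,  928.7592],
       [   0.4826,   -0.7187,    0.5006,  682.753 ],
       [   0.0114,    0.5767,    0.8169, 1158.6185],
       [   0.    ,    0.    ,    0.    ,    1.    ]])}
top {'camera_matrix': array([[446.4389,   0.    , 321.3455],
       [  0.    , 446.4389, 240.9308],
       [  0.    ,   0.    ,   1.    ]]), 'k1': -0.009631970434072795, 'pose': array([[   0.0095,    0.9869,   -0.1614,  366.4393],
       [  -1.    ,    0.0093,   -0.0017,    0.2035],
       [  -0.0002,    0.1614,    0.9869, 1093.4414],
       [   0.    ,    0.    ,    0.    ,    1.    ]])}
wrist {'camera_matrix': array([[368.5356,   0.    , 322.3435],
       [  0.    , 368.5356, 237.7945],
       [  0.    ,   0.    ,   1.    ]]), 'k1': -0.059416393934638524, 'T_tool_cam': array([[   0.0001,    0.9473,    0.3204,   82.7354],
       [   1.    ,    0.0002,   -0.0009,   -0.2153],
       [  -0.0009,    0.3204,   -0.9473, -143.0673],
       [   0.    ,    0.    ,    0.    ,    1.    ]])}
```

View pics/scene0.png

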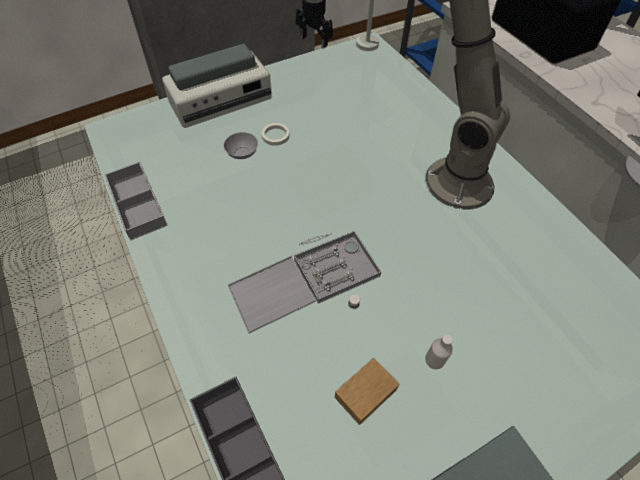

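View pics/top0.png

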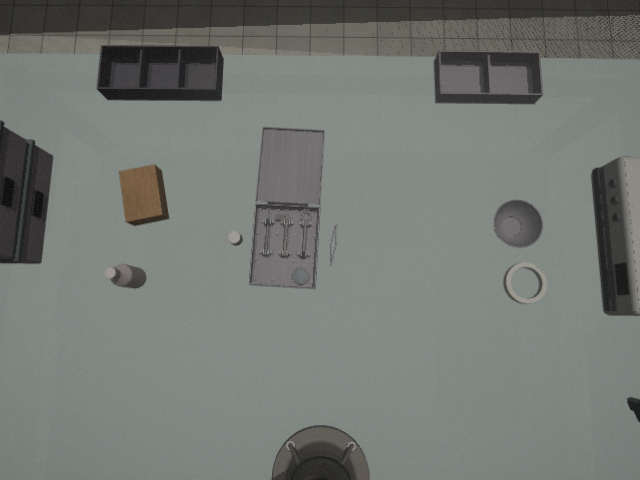

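The top view shows the case at about (285,247), slightly rotated, with its lid towards +x. The forceps are at (334,245) and the pot at (235,238). I'll measure the case and zoom in.

```bash
cat > h.py <<'E'
import numpy as np,cv2
from scipy.spatial.transform import Rotation as R
from plant import monitor,cams,ticket,r
np.set_printoptions(precision=3,suppress=True)
def ray(name,uv,s=None):
    m=cams.camera_model(name);K=m["camera_matrix"]
    d=cv2.undistortPoints(np.array([[uv]],float),K,np.array([m["k1"],0,0,0]))[0,0]
    v=np.array([d[0],-d[1],-1.])
    if name=="wrist":
        T=np.eye(4);T[:3,:3]=R.from_rotvec(s["tool_rot"]).as_matrix();T[:3,3]=s["eef_pos"];P=T@m["T_tool_cam"]
    else:P=m["pose"]
    return P[:3,3],P[:3,:3]@v
def onz(name,uv,z,s=None):
    o,d=ray(name,uv,s);return o+d*(z-o[2])/d[2]
E
python3 - <<'E'
from h import *
im=cv2.imread("pics/top0.png")
cv2.imwrite("pics/topc.png",cv2.resize(im[190:300,220:350],None,fx=5,fy=5,interpolation=cv2.INTER_CUBIC))
print(onz("top",(285,247),3))
for uv in [(264,220),(284,222),(306,222)]: print(onz("top",uv,22))
E
```

```text
[528.685  91.735   3.   ]
[592.27  143.135  22.   ]
[587.726  93.99   22.   ]
[588.231  40.11   22.   ]
```

View pics/topc.png

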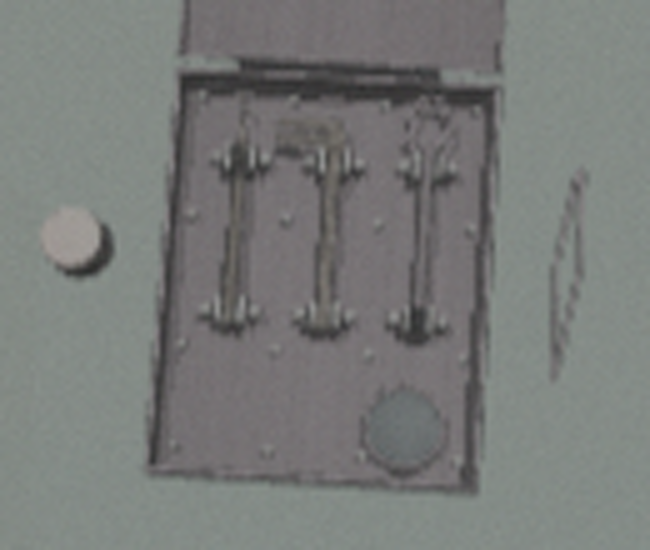

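```bash
python3 - <<'E'
from h import *
f=lambda x,y:(220+x/5-.4,190+y/5-.4)
P={k:onz("top",f(*v),22) for k,v in dict(hook=(233,239),cal=(326,242),loop=(420,246)).items()};print(P)
a=onz("top",f(228,315),22);b=onz("top",f(238,155),22);print(np.arctan2(b[1]-a[1],b[0]-a[0]))
a=P['loop'];b=P['hook'];print(np.arctan2(-(b-a)[0],(b-a)[1]),np.linalg.norm(b-a))
s=monitor.sense();M=R.from_rotvec(s["tool_rot"]).as_matrix();print(M)
print(M.T@(P['cal']+[40,0,208]-s['eef_pos']))
E
```

```text
{'hook': array([549.059, 136.467,  22.   ]), 'cal': array([548.003,  91.128,  22.   ]), 'loop': array([546.46 ,  45.325,  22.   ])}
-0.0321603193083501
-0.028512481280520294 91.17888770943202
[[ 0.937  0.349 -0.001]
 [ 0.349 -0.937  0.001]
 [-0.    -0.001 -1.   ]]
[ 582.819 -529.529    1.236]
```

Request:
step_arm:
  series:
    - [15,-13,0,0.02]
    - [45,-41,0,0.04]
    - [80,-73,0,0.06]
    - [115,-105,0,0.08]
    - [150,-136,0,0.1]
    - [185,-168,0,0.12]
    - [220,-200,0,0.15]
    - [255,-232,0,0.18]
    - [290,-263,0,0.2]
    - [325,-295,0,0.22]
    - [360,-327,0,0.24]
    - [395,-359,0,0.27]
    - [430,-391,0,0.3]
    - [465,-422,0,0.32]
    - [500,-454,0,0.34]
    - [530,-481,0,0.36]
    - [555,-504,0,0.38]
    - [572,-520,0,0.387]
    - [583,-530,0,0.387]
    - [583,-530,0,0.387]
  gripper: 1

```text
t: 1.82
eef_pos: [589.2, 98.2, 231.1]
tool_rot: [-3.137, 0.037, -0.001]
contact_force: [-0.3, 0.5, -0.3]
opening: -0.1
```

Request:
step_arm:
  series:
    - [0,0,0,0]
    - [0,0,0,0]
    - [0,0,0,0]
    - [0,0,0,0]

```text
t: 2.15
eef_pos: [587.8, 89.0, 231.0]
tool_rot: [3.14, -0.052, -0.001]
contact_force: [0.5, -0.3, 0.3]
opening: -0.2
```

```bash
python3 - <<'E'
from h import *
s=monitor.sense();im=cams.get_image("wrist");cv2.imwrite("pics/w1.png",im[:,:,::-1])
import pickle;pickle.dump(s,open("s1.pkl","wb"));print(s)
E
```

```text
{'t': 2.15, 'q': array([ 0.109,  0.322, -0.419,  1.665,  0.141,  1.186, -1.947]), 'qvel': array([ 0.007, -0.005, -0.002, -0.002, -0.005, -0.003, -0.004]), 'joint_efforts': array([ -0.634, -41.407,  -3.206, -25.033,  -0.025,  -0.012,   0.002]), 'eef_pos': array([587.789,  88.999, 231.034]), 'tool_rot': array([ 3.14 , -0.052, -0.001]), 'contact_force': array([ 0.497, -0.296,  0.32 ]), 'moment': array([-0.008, -0.04 , -0.02 ]), 'opening': -0.2081005443605465}
```

View pics/w1.png

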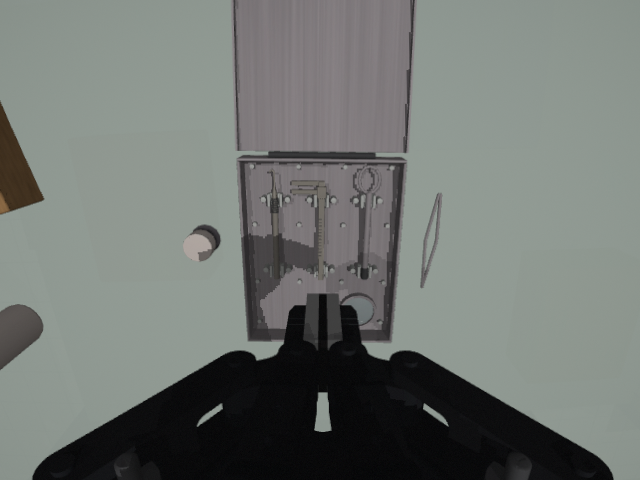

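The wrist view confirms the order: hook left (275,235), caliper middle (321,235), loop right (367,235), with saddles near rows 201 and 270. I'll enlarge it.

```bash
python3 - <<'E'
import cv2
im=cv2.imread("pics/w1.png")
cv2.imwrite("pics/w1c.png",cv2.resize(im[155:295,240:400],None,fx=4.2,fy=4.2,interpolation=cv2.INTER_CUBIC))
E
```

```text
(no output)
```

View pics/w1c.png

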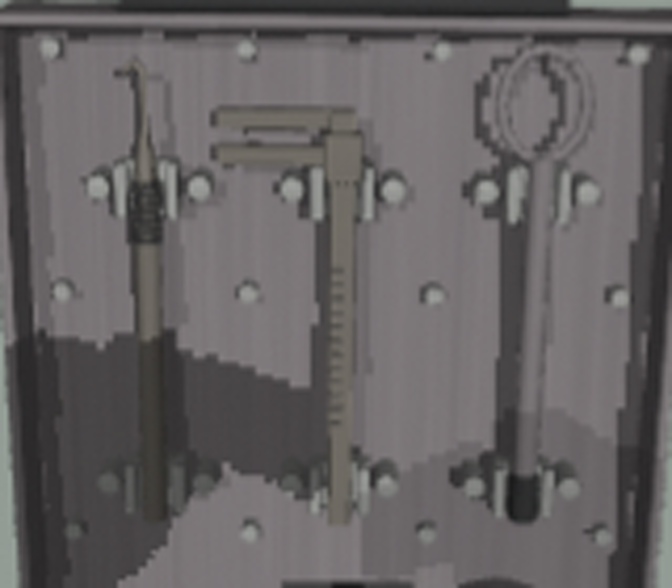

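```bash
python3 - <<'E'
from h import *
import pickle
s=pickle.load(open("s1.pkl","rb"));M=R.from_rotvec(s["tool_rot"]).as_matrix()
for k,a,b in [("hook",(145,190),(153,483)),("cal",(341,192),(339,487)),("loop",(539,193),(521,489))]:
    A,B=[onz("wrist",(240+u/4.2-.4,155+v/4.2-.4),21,s) for u,v in(a,b)]
    m=(A+B)/2
    print(k,A[:2],B[:2],"mid",m[:2],"len",np.linalg.norm(A-B),"yaw",np.arctan2(*(A-B)[[1,0]]),"tool d",M.T@(np.r_[m[:2],45]-s["eef_pos"]))
E
```

```text
hook [591.781 135.732] [517.626 139.28 ] mid [554.703 137.506] len 74.23984302665178 yaw -0.04780141100129164 tool d [-34.548 -47.681 185.982]
cal [589.746  90.109] [515.017  93.153] mid [552.381  91.631] len 74.79149421309708 yaw -0.040721933839102865 tool d [-35.363  -1.754 186.053]
loop [588.004  43.958] [512.915  47.923] mid [550.46   45.941] len 75.19355029391888 yaw -0.052759304807620123 tool d [-35.783  43.975 186.123]
```

Request:
step_arm:
  series:
    - [-10,-1,30,0.012]
    - [-24,-1.5,65,0.012]
    - [-36,-1.5,100,0.012]
    - [-36,-1.5,130,0.012]
    - [-36,-1.5,155,0.012]
    - [-36,-1.5,172,0.012]
    - [-36,-1.5,183,0.012]
    - [-36,-1.5,190,0.012]
    - [-36,-1.5,195,0.012]
    - [-36,-1.5,195,0.012]
    - [-36,-1.5,195,0.012]
    - [-36,-1.5,195,0.012]

```text
t: 3.2
eef_pos: [553.2, 93.9, 37.4]
tool_rot: [-3.141, 0.066, -0.003]
contact_force: [0.5, 0.5, -0.3]
opening: -0.1
```

```bash
python3 - <<'E'
from h import *
s=monitor.sense();im=cams.get_image("wrist");cv2.imwrite("pics/w2.png",im[:,:,::-1])
print(s["eef_pos"],s["contact_force"],s["tool_rot"])
E
```

```text
[553.193  93.91   37.363] [ 0.45   0.48  -0.288] [-3.141  0.066 -0.003]
```

View pics/w2.png

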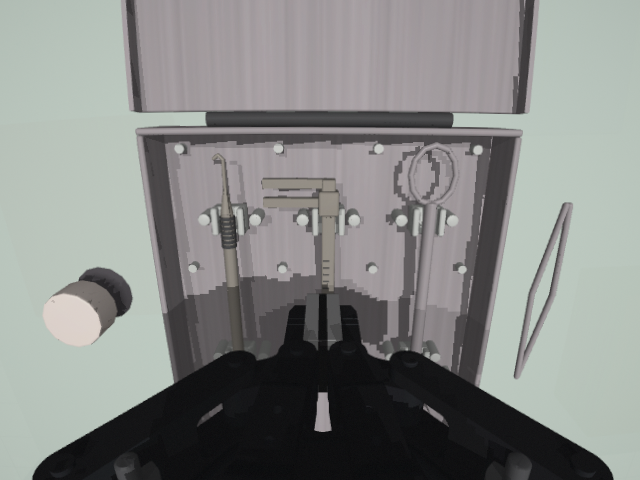

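```bash
python3 - <<'E'
from h import *
s=monitor.sense();M=R.from_rotvec(s["tool_rot"]).as_matrix()
print(s["eef_pos"])
for n,uv in [("cal",(327,280)),("cal sad",(328,220)),("hook",(234,290)),("hook sad",(227,219)),("hook saddle2",(237,352)),("loop",(420,300)),("loop sad",(427,220)),("loop sad2",(417,352))]:
    p=onz("wrist",uv,21,s);print(n,p,M.T@(p-s["eef_pos"]))
E
```

```text
[553.134  93.939  37.334]
cal [560.671  91.578  21.   ] [ 7.597  2.045 16.349]
cal sad [590.23   90.003  21.   ] [37.195  2.371 16.409]
hook [557.205 136.538  21.   ] [  2.235 -42.728  16.351]
hook sad [592.656 135.464  21.   ] [ 37.7   -43.152  16.423]
hook saddle2 [521.807 139.406  21.   ] [-33.252 -44.1    16.278]
loop [547.949  46.7    21.   ] [-3.22  47.42  16.314]
loop sad [588.378  45.307  21.   ] [37.232 47.105 16.397]
loop sad2 [517.804  46.765  21.   ] [-33.34   48.628  16.252]
```

Request:
step_arm:
  series:
    - [-0.5,1,3,0]
    - [-0.5,2,7,0]
    - [-0.5,2,10,0]
    - [-0.5,2,12,0]
    - [-0.5,2,13,0]
    - [-0.5,2,14,0]
    - [-0.5,2,15,0]
    - [-0.5,2,16,0]
    - [-0.5,2,16.5,0]
    - [-0.5,2,17,0]
    - [-0.5,2,17,0]
    - [-0.5,2,17,0]

```text
t: 4.25
eef_pos: [551.5, 91.8, 19.2]
tool_rot: [3.141, -0.066, -0.0]
contact_force: [-1.4, -0.9, 0.8]
opening: 0.1
```

Request:
step_arm:
  series:
    - [0,0,0.5,0]
    - [0,0,1,0]
    - [0,0,1,0]
    - [0,0,1,0]

```text
t: 4.58
eef_pos: [551.8, 91.8, 18.2]
tool_rot: [-3.141, 0.066, -0.001]
contact_force: [0.2, 0.5, 0.0]
opening: -0.1
```

Request:
step_arm:
  series:
    - [0,0,0.5,0]
    - [0,0,1,0]
    - [0,0,1,0]
    - [0,0,1,0]

```text
t: 4.92
eef_pos: [551.9, 91.8, 17.3]
tool_rot: [-3.141, 0.066, -0.001]
contact_force: [-0.5, -0.4, 1.1]
opening: -0.1
```

Request:
step_arm:
  series:
    - [0,0,0.5,0]
    - [0,0,1,0]
    - [0,0,1,0]
    - [0,0,1,0]

```text
t: 5.25
eef_pos: [551.9, 91.8, 16.3]
tool_rot: [-3.141, 0.066, -0.001]
contact_force: [-0.1, 0.9, 0.9]
opening: 0.1
```

Request:
step_arm:
  series:
    - [0,0,0.5,0]
    - [0,0,1,0]
    - [0,0,1,0]
    - [0,0,1,0]

```text
t: 5.58
eef_pos: [551.9, 91.8, 16.0]
tool_rot: [3.141, -0.066, 0.001]
contact_force: [-1.9, -0.6, 6.7]
opening: 0.1
```

```bash
python3 - <<'E'
from h import *
s=monitor.sense();im=cams.get_image("wrist");cv2.imwrite("pics/w3.png",im[:,:,::-1])
print(s["eef_pos"],s["contact_force"],s["tool_rot"])
E
```

```text
[551.898  91.81   15.998] [-1.885 -0.601  6.678] [ 3.141 -0.066  0.001]
```

View pics/w3.png

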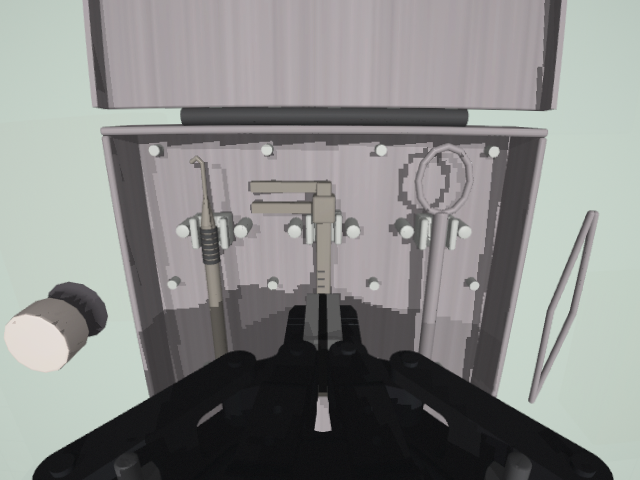

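Contact is firm at TCP z 16.0 with 6.7 N, so the caliper is home; in the picture it now sits between its saddles' lips. Next I lift and go to the loop.

Request:
step_arm:
  series:
    - [0,0,-2,0]
    - [0,0,-10,0]
    - [0,0,-22,0]
    - [0,5,-26,0]
    - [0,18,-26,0]
    - [0,32,-26,0]
    - [0,42,-26,0]
    - [0,45.7,-26,0]
    - [0,45.7,-26,0]
    - [0,45.7,-26,0]
    - [0,45.7,-26,0]

```text
t: 6.55
eef_pos: [549.7, 46.9, 41.2]
tool_rot: [-3.14, 0.065, -0.0]
contact_force: [-0.3, -0.4, -0.1]
opening: -0.0
```

```bash
python3 - <<'E'
from h import *
s=monitor.sense();im=cams.get_image("wrist");cv2.imwrite("pics/w4.png",im[:,:,::-1])
print(s["eef_pos"],s["contact_force"],s["tool_rot"])
E
```

```text
[549.74   46.902  41.245] [-0.287 -0.411 -0.071] [-3.14   0.065 -0.   ]
```

View pics/w4.png

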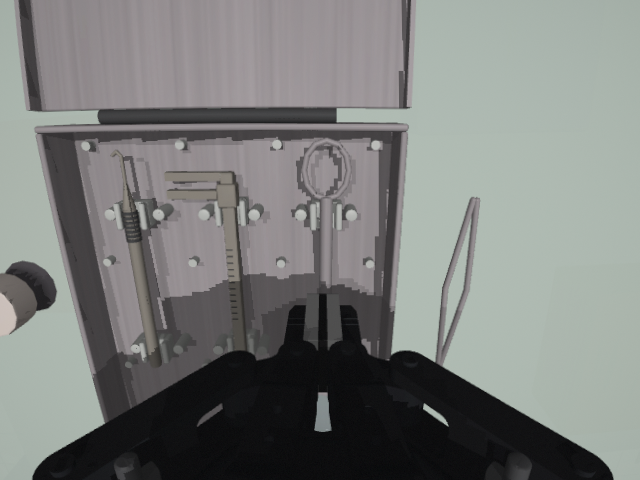

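Caliper is down and in place. The loop handle at (326,285) is about 1.5 mm right of the tip, so I correct by +1.3 and press.

Request:
step_arm:
  series:
    - [0,1.3,4,0]
    - [0,1.3,9,0]
    - [0,1.3,13,0]
    - [0,1.3,16,0]
    - [0,1.3,17.5,0]
    - [0,1.3,18.5,0]
    - [0,1.3,19.5,0]
    - [0,1.3,20.5,0]
    - [0,1.3,21.5,0]
    - [0,1.3,22.5,0]
    - [0,1.3,23.3,0]
    - [0,1.3,24,0]
    - [0,1.3,24,0]
    - [0,1.3,24,0]

```text
t: 7.77
eef_pos: [550.1, 44.8, 17.2]
tool_rot: [-3.141, 0.066, -0.001]
contact_force: [-0.8, 0.4, -0.6]
opening: -0.2
```

Request:
step_arm:
  series:
    - [0,0,0.5,0]
    - [0,0,1,0]
    - [0,0,1,0]
    - [0,0,1,0]

```text
t: 8.1
eef_pos: [550.1, 44.7, 16.4]
tool_rot: [3.141, -0.066, 0.001]
contact_force: [0.5, -0.9, 1.3]
opening: 0.0
```

Request:
step_arm:
  series:
    - [0,0,0.4,0]
    - [0,0,0.7,0]
    - [0,0,0.7,0]
    - [0,0,0.7,0]

```text
t: 8.43
eef_pos: [550.2, 44.8, 16.0]
tool_rot: [3.141, -0.066, 0.001]
contact_force: [-0.0, 0.3, 5.7]
opening: -0.2
```

```bash
python3 - <<'E'
from h import *
s=monitor.sense();im=cams.get_image("wrist");cv2.imwrite("pics/w5.png",im[:,:,::-1])
print(s["eef_pos"],s["contact_force"],s["tool_rot"])
E
```

```text
[550.171  44.81   16.034] [-0.045  0.254  5.671] [ 3.141 -0.066  0.001]
```

View pics/w5.png

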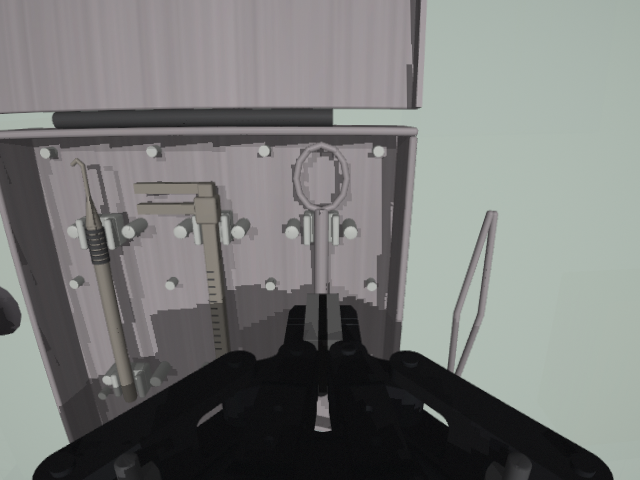

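The loop is home (z 16.0, 5.7 N, centred under the tip). Now the hook, 92 mm in -tool y.

Request:
step_arm:
  series:
    - [0,0,-2,0]
    - [0,0,-10,0]
    - [0,0,-22,0]
    - [0,-5,-26,0]
    - [0,-20,-26,0]
    - [0,-40,-26,0]
    - [0,-60,-26,0]
    - [0,-78,-26,0]
    - [0,-88,-26,0]
    - [0,-92,-26,0]
    - [0,-92,-26,0]
    - [0,-92,-26,0]
    - [0,-92,-26,0]

```text
t: 9.57
eef_pos: [553.6, 135.0, 41.5]
tool_rot: [3.14, -0.069, -0.0]
contact_force: [-0.1, 0.3, 0.4]
opening: -0.3
```

```bash
python3 - <<'E'
from h import *
s=monitor.sense();im=cams.get_image("wrist");cv2.imwrite("pics/w6.png",im[:,:,::-1])
print(s["eef_pos"],s["contact_force"],s["tool_rot"])
E
```

```text
[553.596 135.025  41.464] [-0.093  0.266  0.361] [ 3.14  -0.069 -0.   ]
```

View pics/w6.png

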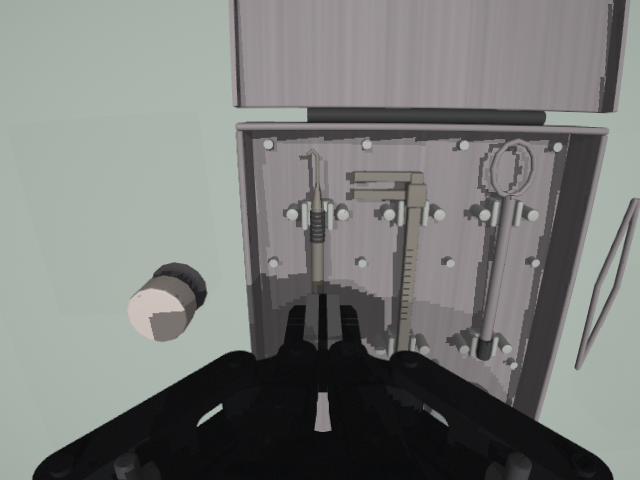

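The hook handle at (318,285) is about 2 mm left of the tip, so I shift by -1.5 and press.

Request:
step_arm:
  series:
    - [0,-1.5,4,0]
    - [0,-1.5,9,0]
    - [0,-1.5,13,0]
    - [0,-1.5,16,0]
    - [0,-1.5,17.5,0]
    - [0,-1.5,18.5,0]
    - [0,-1.5,19.5,0]
    - [0,-1.5,20.5,0]
    - [0,-1.5,21.5,0]
    - [0,-1.5,22.5,0]
    - [0,-1.5,23.3,0]
    - [0,-1.5,24,0]
    - [0,-1.5,24,0]
    - [0,-1.5,24,0]

```text
t: 10.78
eef_pos: [553.5, 138.2, 17.5]
tool_rot: [3.141, -0.066, -0.0]
contact_force: [-0.6, -0.1, 1.4]
opening: 0.3
```

Request:
step_arm:
  series:
    - [0,0,0.5,0]
    - [0,0,1,0]
    - [0,0,1,0]
    - [0,0,1,0]

```text
t: 11.12
eef_pos: [553.6, 138.2, 16.5]
tool_rot: [3.141, -0.066, -0.0]
contact_force: [-1.7, -0.2, 1.3]
opening: -0.1
```

Request:
step_arm:
  series:
    - [0,0,0.4,0]
    - [0,0,0.7,0]
    - [0,0,0.7,0]
    - [0,0,0.7,0]

```text
t: 11.45
eef_pos: [553.6, 138.2, 16.1]
tool_rot: [3.141, -0.066, -0.0]
contact_force: [-1.8, -0.5, 4.2]
opening: -0.0
```

The stop shows again (z 16.1, 4.2 N). I retreat and check.

Request:
step_arm:
  series:
    - [0,0,-2,0]
    - [0,0,-8,0]
    - [0,0,-20,0]
    - [0,0,-40,0]
    - [5,10,-65,0]
    - [10,22,-95,0]
    - [18,35,-125,0]
    - [25,45,-150,0]
    - [25,46,-160,0]
    - [25,46,-160,0]
    - [25,46,-160,0]
    - [25,46,-160,0]

```text
t: 12.45
eef_pos: [575.1, 92.0, 174.4]
tool_rot: [3.141, -0.064, -0.005]
contact_force: [-0.3, 0.8, -0.0]
opening: -0.1
```

```bash
python3 - <<'E'
from h import *
s=monitor.sense();im=cams.get_image("wrist")[:,:,::-1];cv2.imwrite("pics/w7.png",im)
print(s["t"],s["eef_pos"],s["contact_force"])
c=im[130:320,220:420];cv2.imwrite("pics/w7c.png",cv2.resize(c,None,fx=3.1,fy=3.1,interpolation=cv2.INTER_CUBIC))
E
```

```text
12.45 [575.051  92.035 174.383] [-0.288  0.766 -0.031]
```

View pics/w7c.png

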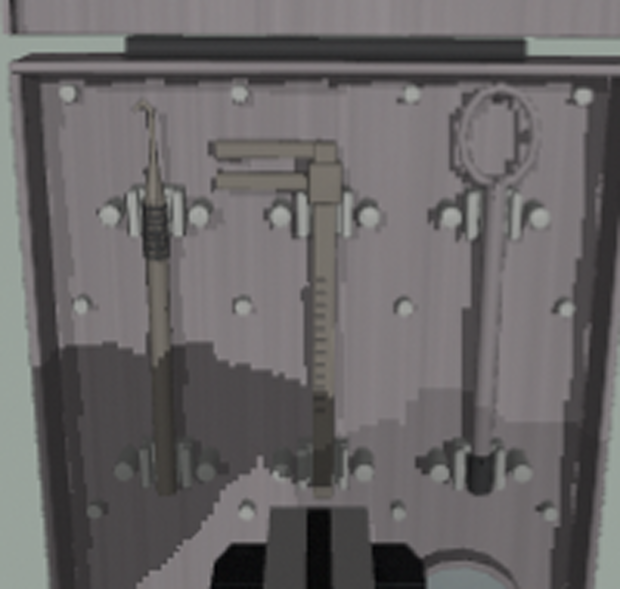

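All three lie straight in their saddles, with their shadows tight against the handles, and nothing else has moved. I'm handing the job in.

```bash
python3 - <<'E'
from h import *
print(np.abs(monitor.sense()["qvel"]).max());print(ticket.job_done())
E
```

```text
0.006372486652820754
the job is handed in; nothing more can be done
None
```

I pressed the caliper (middle row), then the lens loop (-y row), then the iris hook (+y row) with the shut fingertips at the middle of each handle, and handed the job in at about 12.5 s. I got no verdict back.

- **Depth:** each press ended at a firm stop, with the fingertips at 16.0, 16.0 and 16.1 mm (home is 16 mm, the limit is 18.5 mm). The end forces were 6.7, 5.7 and 4.2 N, well under the 20 N limit.
- **Last picture:** from the wrist camera after backing off, all three instruments looked straight and in their saddles. The arm was still and clear, with no contact force above noise. I did not measure their final heights separately.
- **Other items:** the last enlarged picture covers only the case and shows the magnifier at its edge. The forceps and pot looked undisturbed in earlier wrist pictures. I did not look again at the bottle, tape, bowl or pouch box; the arm stayed well above them on the way in.
- **Disagreements:** the force reading did not clearly show the 2.5 N sliding friction, so only the jump at the stop and the height confirm each press. The top and wrist cameras differed by about 4 to 6 mm in x on the handle middles, and I used the wrist values.

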